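# Hang the tube basket on the drip hook

### The job

Hang the teal basket of rinsed tubes by its handle on the steel hook above the black drip tray, so that it hangs there level and still. Keep the basket upright on the way, and leave the yellow basket and the orange-stoppered flask standing where they are.

Things in the scene. Friction and masses are not known exactly. Their poses are not given: they have to be found in the camera images.
- teal_basket: Teal basket, 90 (x) x 132 (y) mm, rim 65 high, with 8 white-capped tubes, 0.26 kg, standing on the bench. Rigid arched handle in its plane x=0: side straps at y=+-63 slope in to a flat bar along y, 50 long, 14 wide, z 130 (underside) to 142; clear below it down to the rim. On the bar's middle a black grip 20 x 20, z 142 to 190, to take from above. Origin: centre of underside, z up.
- hook_seat (a point): Where the bar is to lie: middle of the flat top of a fixed level steel hook, 200 mm above the bench. A strip 14 wide (y), 6 thick, along this frame's x: the free end, with a red tip rising 14 above the strip, is 25 to 31 away on the -x side (faces the robot); at +x 86 is its post, 20 thick, 4 higher than the strip. z up. Black tray on the bench below, 12 high, from x -80 to 110, 160 wide.
- yellow_basket: Yellow basket of the same shape and size as the teal one, with the same black grip but empty; not to be moved. Origin: centre of the underside, z up.
- flask: Conical glass flask with an orange stopper, 84 mm in diameter at the foot, 127 mm high, beyond one of the baskets; not to be moved. Origin: centre of the underside, z up.
There are look-alikes about, which are no part of the job. What is shaped like the teal_basket but blue is not meant.

How it is judged:
By the outcome, as a careful person would: the job done as asked, in the order asked, and still so for the second after the job is handed in, with the robot touching nothing.
It also fails if it takes over 40 s, if anything falls off the work surface, if the arm or the gripper's body presses on something with over 40 N, if the wrist force passes 120 N, or if a joint passes its speed limit or range.

### The arm

A 6-joint arm with a two-finger parallel gripper is mounted at the origin on the work surface. World frame = base frame: x ahead of the robot, y to its left, z up, the work surface at z = 0. Lengths are in m, angles in rad, forces in N, time in s.
With the tool pointing down it reaches from about 0.325 to 0.775 m from the base axis. Payload 5.5 kg.
Tool frame: the origin (TCP) lies between the finger pads; the fingertips stand 8 mm ahead of it and the grasp point (between the pads) lies 11 mm behind it (bot.tip_extent is the distance from the TCP to the fingertips, in m); x points along the fingers, y is the direction in which the jaws open and shut, and the axes are right-handed (so a half turn about x gives the same grasp; the last joint's range is limited). The gripper opens to 85 mm and grips with 20 to 120 N. Pads are 22 mm wide; open, the fingers measure 114 mm over their backs; the gripper's body (76 mm by 85 mm) begins 54 mm behind the grasp point. The pads swing forward as they close: fully open they stand 13 mm farther back than shut.
Start: joints at [1.231, 0.091, 1.231, -0, 1.82, -0.057], TCP at [0.167, 0.576, 0.203] pointing down, gripper open.
Joint ranges: [-2.87, 2.87], [-0.86, 2.18], [0.17, 2.46], [-1.51, 4.65], [0.06, 2.69], [-2.65, 2.65]. Speed limits (rad/s): [2.57, 2.57, 3.01, 3.14, 3.14, 3.14].

### API

Orientations are given as a unit quaternion [w, x, y, z].
In Python, from cell import bot gives the robot as it stands.
- The arm moves only by the shell command python3 -m crank 'ROWS'. ROWS is JSON, a list that holds one entry, the list of rows, each a list of 5 numbers: the shift along the tool's x, y, z in m, then the turn about the tool's x in degrees, then the finger opening in m, from 0 to 0.0854. In form: [[[dx, dy, dz, roll, jaw], ...]]. A call has 1 to 20 rows; each row shifts and turns the pose as measured when the row begins, along the tool's axes as they then stand; what a row does not reach is not made up. A row lasts 1/12 s, in which the tool goes at most 41.7 mm and 7.16 degrees, less where a joint would pass 70% of its speed; a pose out of reach is approached as far as the arm can. A call is refused whole if a number of a shift passes 0.0417 or a number of a turn 7.16, either way. A call with a gripper value outside its range is refused whole. The fingers move at their own pace and stop on an object; the grip force is fixed at half the most. Time passes only in rows, so rows that do not move let the fingers close. It gives the time, the measured TCP pose, the force and the opening at its end, in the units of the state.
- bot.get_obs(): the state, without advancing time (a new reading comes with each control period).
- bot.get_image(name): name is "scene" or "side" or "wrist"; returns a dict with "image" (480x640x3 uint8, red, green, blue), "K" (3x3 intrinsics, pixels), "rvec" (rotation vector, rad) and "tvec" (3), from world to camera coordinates, as OpenCV has them. Camera axes: x right, y down, z forward; pixel columns grow to the right and rows downward; lengths in m; the calibration is good to about 2 mm. A picture is of the moment at which its call begins. There is no depth.
- bot.finish_job(): hands the job in, once; it reports no verdict.
The state is a dict: "time": time; "qpos": joint angles; "qd": joint speeds; "tau": joint torques, N m; "tool_pos": TCP position; "orientation": TCP orientation; "ft_force": force on the tool from outside, world axes, zero at the start; "torque": the same for the moment, N m; "opening": finger opening in m.
Only numpy, scipy, OpenCV 4.12 (cv2) and the standard library are available. Lean on these libraries where they do the work, as an engineer would, in place of code of your own. Each camera call takes 0.05 s, during which the arm holds its last target.

## Working session

There is one attempt and no reset: what is moved stays moved. The work goes in short steps, Python scripts to look and compute and a shell command to move; the robot and the scene stay as the last step left them, time stands still between calls to the robot, and variables do not carry over. Pictures are saved under pics/ and viewed, and the job is handed in when it is done.

```bash
ls; mkdir -p pics
python3 - <<'E'
from cell import bot
import cv2
o=bot.get_obs();print(o['time'],o['tool_pos'],o['orientation'],o['opening'])
for n in("scene","side","wrist"):
    d=bot.get_image(n);cv2.imwrite(f"pics/{n}0.png",d["image"][:,:,::-1])
    import pickle;pickle.dump(d,open(f"pics/{n}0.pkl","wb"))
    print(n,d["K"].tolist(),d["rvec"],d["tvec"])
E
```

```text
pics
0.0 [0.16728776 0.57583962 0.2014519 ] [ 0.69990198  0.0989597   0.70019993 -0.1003208 ] 0.08547555307083285
scene [[461.4349815561282, 0.0, 324.2707222791643], [0.0, 461.4349815561282, 237.19332843968112], [0.0, 0.0, 1.0]] [ 1.92837089  1.31045519 -0.64123719] [-0.14643227 -0.21645303  1.35740536]
side [[600.7354058483752, 0.0, 323.2656941468843], [0.0, 600.7354058483752, 239.43303168322504], [0.0, 0.0, 1.0]] [ 0.13481825 -2.71092592  1.51558029] [0.54917766 0.17981569 1.29922822]
wrist [[377.89395664133013, 0.0, 320.58081511623305], [0.0, 377.89395664133013, 236.82190240940886], [0.0, 0.0, 1.0]] [-2.29443727 -1.72339559 -0.27868346] [-0.60007535 -0.04007054  0.37998403]
```

View pics/scene0.png

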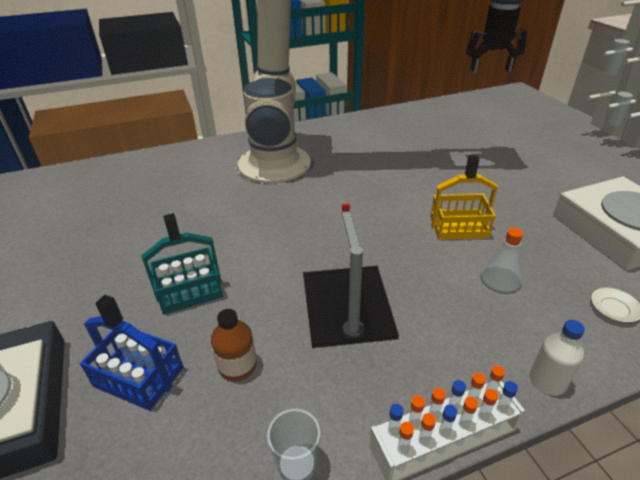

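View pics/side0.png

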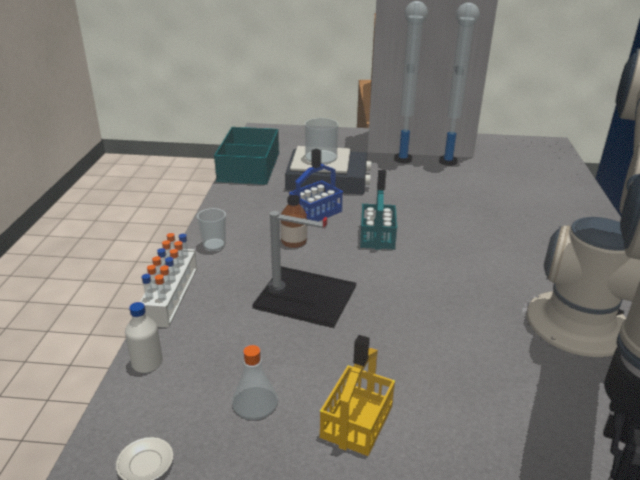

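View pics/wrist0.png

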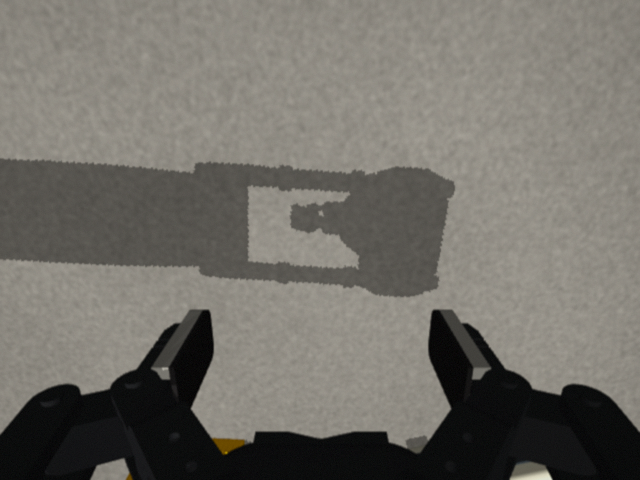

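Candidates: teal basket with a black grip at scene (185,270) / side (378,225); blue basket at scene (130,350); yellow basket at scene (463,210); a teal open box at side (248,155). The teal one with white-capped tubes and a handle is the target. I'll check it and the hook in close crops.

Run:
```python
import cv2,numpy as np
a=cv2.imread("pics/scene0.png");b=cv2.imread("pics/side0.png")
def c(im,x,y,w,h,s,n): cv2.imwrite(n,cv2.resize(im[y:y+h,x:x+w],None,fx=s,fy=s,interpolation=cv2.INTER_CUBIC))
c(a,130,200,110,120,5,"pics/c1.png")   # scene teal
c(b,340,160,80,100,6,"pics/c2.png")
c(a,300,195,110,150,4,"pics/c3.png")
c(b,250,200,110,130,4.5,"pics/c4.png")
```

```text
(no output)
```

View pics/c1.png

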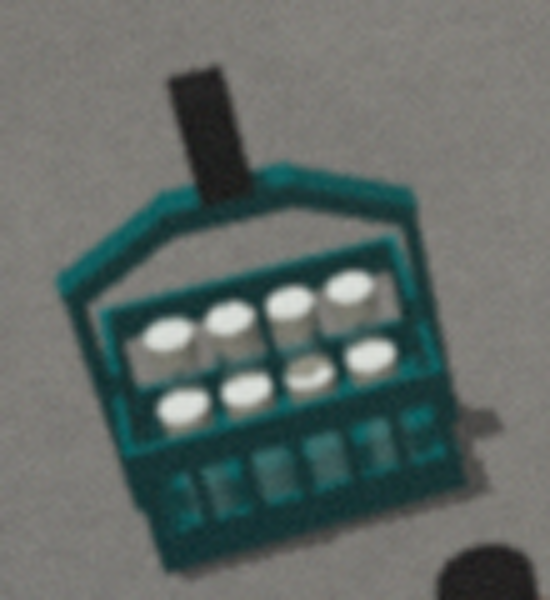

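View pics/c2.png

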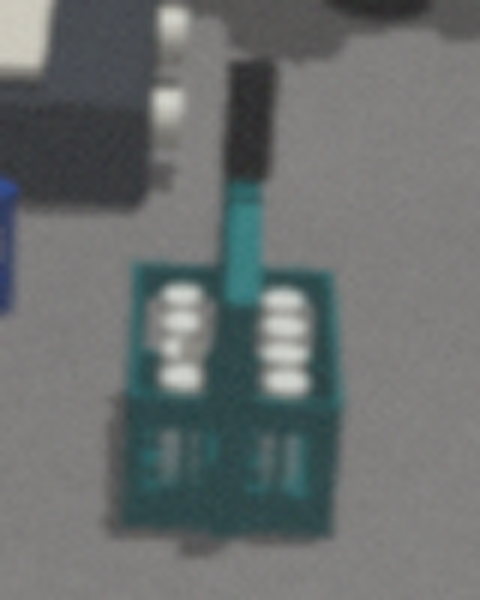

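View pics/c3.png

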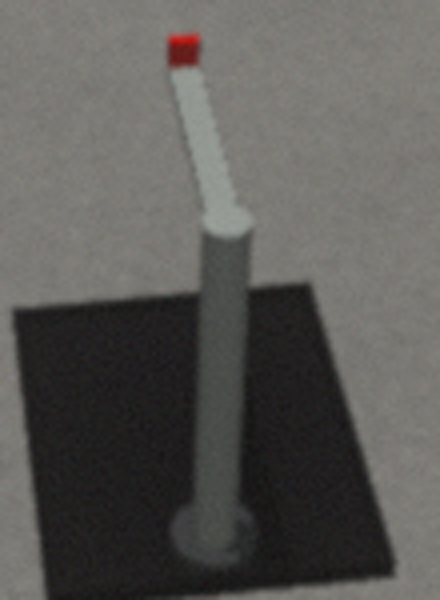

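View pics/c4.png

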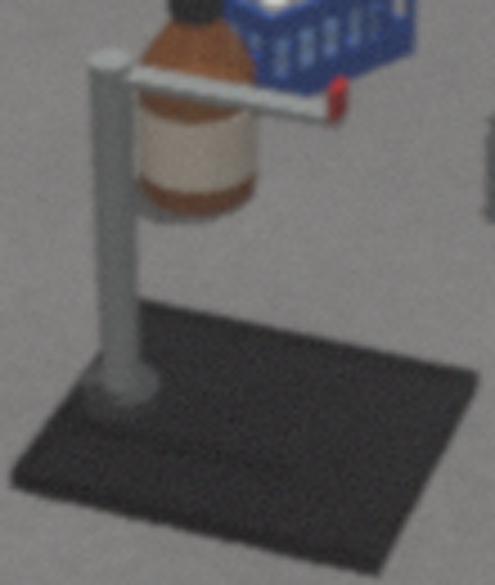

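```bash
cat > fit.py <<'E'
import cv2,numpy as np,pickle
from scipy.optimize import least_squares
def fit(obs,x0,loss='soft_l1'):
    # obs: (cam dict, local pt mm, pixel)
    def res(p,full=True):
        c,s=np.cos(p[2]),np.sin(p[2]);R=np.array([[c,-s,0],[s,c,0],[0,0,1]]);r=[]
        for d,l,px in obs:
            w=R@(np.array(l)/1000)+[p[0],p[1],p[3] if len(p)>3 else 0]
            q,_=cv2.projectPoints(w.reshape(1,3),d["rvec"],d["tvec"],d["K"],None);r+=list(q.ravel()-px)
        return np.array(r)
    f=least_squares(res,x0,loss=loss);print(np.round(f.x,4),"yaw deg",np.degrees(f.x[2]));print(np.round(res(f.x).reshape(-1,2),1).tolist());return f.x
def crop(o,s,u): return np.array([o[0]+(u[0]+.5)/s-.5,o[1]+(u[1]+.5)/s-.5])
E
python3 - <<'E'
from fit import *
A=pickle.load(open("pics/scene0.pkl","rb"));B=pickle.load(open("pics/side0.pkl","rb"))
a=lambda l,*u:(A,l,crop((130,200),5,u)); b=lambda l,*u:(B,l,crop((340,160),6,u))
print("teal")
fit([a((45,-66,0),168,572),a((45,66,0),462,483),a((45,-66,65),130,455),a((-45,-66,65),103,310),a((-45,66,65),392,237),a((0,0,190),195,72),
 b((45,-66,0),122,528),b((-45,-66,0),328,535),b((45,-66,65),122,400),b((-45,-66,65),338,402),b((45,66,65),135,265),b((-45,66,65),335,272),b((0,0,190),253,65)],[.45,-.3,0])
a=lambda l,*u:(A,l,crop((300,195),4,u)); b=lambda l,*u:(B,l,crop((250,200),4.5,u))
print("hook")
P=[a((-31,-7,214),168,37),a((-31,7,214),200,35),a((-80,-80,12),15,310),a((-80,80,12),308,285),a((110,80,12),395,575),a((110,-80,12),47,598),
 b((-28,0,207),338,100),b((-80,80,12),478,375),b((-80,-80,12),380,573),b((110,-80,12),12,480),b((110,80,12),140,300)]
x=fit(P,[.6,0,0])
P2=[P[0],P[1],P[6]]
for px in (86,96): fit(P2+[a((px,0,204),228,222),b((px,0,204),110,62)],x)
E
```

```text
teal
[ 0.4363 -0.3066  0.0215] yaw deg 1.2339046924654606
[[-1.1, 0.5], [6.5, -0.9], [-1.6, 0.5], [-1.4, -0.1], [6.1, -2.1], [3.4, 1.7], [0.7, -23.7], [-0.7, -23.3], [1.9, -23.2], [-0.5, -22.1], [-1.1, 24.1], [1.6, 24.6], [0.1, 1.4]]
hook
[ 0.5815 -0.0229 -0.251 ] yaw deg -14.381975057134808
[[-0.2, 0.0], [-0.4, -0.1], [-0.8, 0.2], [0.4, -0.3], [0.4, -3.2], [0.1, 0.2], [-0.7, -0.7], [-22.6, 40.5], [21.4, -45.0], [27.8, -40.6], [-29.4, 37.6]]
[ 0.5806 -0.0221 -0.2554] yaw deg -14.635913656121275
[[0.1, -0.4], [-0.1, -0.4], [-0.4, -0.4], [0.1, -0.2], [-0.2, -0.4]]
[ 0.5774 -0.021  -0.2695] yaw deg -15.441888844042603
[[0.1, -1.5], [-0.0, -1.5], [1.1, 0.0], [0.0, 2.5], [-2.8, -1.2]]
```

The side camera looks from +y, so I flip the y signs of its points.

Run:
```python
from fit import *
A=pickle.load(open("pics/scene0.pkl","rb"));B=pickle.load(open("pics/side0.pkl","rb"))
a=lambda l,*u:(A,l,crop((130,200),5,u)); b=lambda l,*u:(B,(l[0],-l[1],l[2]),crop((340,160),6,u))
print("teal")
fit([a((45,-66,0),168,572),a((45,66,0),462,483),a((45,-66,65),130,455),a((-45,-66,65),103,310),a((-45,66,65),392,237),a((0,0,190),195,72),
 b((45,-66,0),122,528),b((-45,-66,0),328,535),b((45,-66,65),122,400),b((-45,-66,65),338,402),b((45,66,65),135,265),b((-45,66,65),335,272),b((0,0,190),253,65)],[.45,-.3,0])
a=lambda l,*u:(A,l,crop((300,195),4,u)); b=lambda l,*u:(B,(l[0],-l[1],l[2]),crop((250,200),4.5,u))
print("hook")
P=[a((-31,-7,214),168,37),a((-31,7,214),200,35),a((-80,-80,12),15,310),a((-80,80,12),308,285),a((110,80,12),395,575),a((110,-80,12),47,598),
 b((-28,0,207),338,100),b((-80,80,12),478,375),b((-80,-80,12),380,573),b((110,-80,12),12,480),b((110,80,12),140,300),a((86,0,204),228,222),b((86,0,204),110,62)]
x=fit(P,[.6,0,0])
P2=[P[0],P[1],P[6]]
fit(P2+P[-2:],x)
```

```text
teal
[ 0.4363 -0.3109  0.0056] yaw deg 0.32124401149997805
[[-3.8, 0.9], [4.2, 0.2], [-4.4, 0.8], [-3.3, 0.1], [4.5, -1.4], [1.0, 2.2], [-0.5, 1.1], [0.4, 1.9], [0.7, 0.6], [0.7, 2.2], [0.1, -1.6], [0.3, -1.0], [0.1, 0.7]]
hook
[ 0.5806 -0.022  -0.2554] yaw deg -14.630624753672903
[[0.1, -0.4], [-0.1, -0.5], [-0.4, -0.3], [0.8, -0.6], [0.4, -3.5], [0.1, -0.4], [-0.4, -0.4], [0.1, -0.6], [-0.7, -3.1], [-0.6, -2.3], [-0.1, -0.5], [0.1, -0.2], [-0.2, -0.4]]
[ 0.5806 -0.0221 -0.2554] yaw deg -14.635913595839744
[[0.1, -0.4], [-0.1, -0.4], [-0.4, -0.4], [0.1, -0.2], [-0.2, -0.4]]
```

Run:
```python
from fit import *
A=pickle.load(open("pics/scene0.pkl","rb"));B=pickle.load(open("pics/side0.pkl","rb"))
a=lambda l,*u:(A,l,crop((130,200),5,u)); b=lambda l,*u:(B,(l[0],-l[1],l[2]),crop((340,160),6,u))
for h in(56,58,60):
  x=fit([a((45,-h,0),168,572),a((45,h,0),462,483),a((45,-h,65),130,455),a((-45,-h,65),103,310),a((-45,h,65),392,237),a((0,0,190),197,76),
 b((45,-h,0),122,528),b((-45,-h,0),328,535),b((45,-h,65),122,400),b((-45,-h,65),338,402),b((45,h,65),135,265),b((-45,h,65),335,272),b((0,0,190),253,68)],[.45,-.3,0])
print("bar/grip only")
fit([a((-10,-10,190),170,78-8),a((-10,10,190),216,67),a((-7,-25,142),165,192),a((-7,25,142),282,165),b((0,10,190),253,70),b((10,-10,190),232,65),b((-10,-10,190),275,65)],x)
```

```text
[ 0.4368 -0.3119  0.0126] yaw deg 0.7197087149422834
[[1.1, -0.1], [-1.1, 1.6], [0.8, -0.2], [1.2, -0.7], [-1.0, -0.0], [0.0, 1.7], [-0.4, -1.1], [0.3, -0.4], [0.8, -1.6], [0.6, -0.1], [-0.3, 0.0], [0.0, 0.5], [-0.1, 0.0]]
[ 0.4367 -0.3117  0.0168] yaw deg 0.9599632501509255
[[0.3, 0.1], [0.1, 1.2], [-0.1, 0.1], [0.2, -0.5], [-0.0, -0.4], [0.1, 1.6], [-0.3, -0.6], [0.4, 0.0], [0.9, -1.1], [0.7, 0.4], [-0.3, -0.3], [-0.0, 0.2], [-0.0, 0.1]]
[ 0.4366 -0.3112  0.0197] yaw deg 1.1264148045082216
[[-0.4, 0.4], [1.3, 0.7], [-0.8, 0.3], [-0.6, -0.2], [1.1, -0.7], [0.4, 1.5], [-0.2, -0.1], [0.6, 0.5], [1.0, -0.6], [0.9, 0.8], [-0.4, -0.5], [-0.1, -0.1], [0.0, 0.1]]
bar/grip only
[ 0.4366 -0.3132 -0.061 ] yaw deg -3.4973327014711595
[[-1.3, 0.9], [0.8, -0.5], [-2.6, -0.3], [1.3, -0.2], [0.3, -2.2], [-0.8, 1.7], [0.1, 2.3]]
```

```bash
cat > go.py <<'E'
import sys,numpy as np
from cell import bot
from scipy.spatial.transform import Rotation as R
def st():
    o=bot.get_obs();w,x,y,z=o['orientation'];M=R.from_quat([x,y,z,w]).as_matrix()
    print("t",round(o['time'],2),"pos",np.round(o['tool_pos'],4),"open",round(o['opening'],4),"F",np.round(o['ft_force'],1),"T",np.round(o['torque'],2),"q",np.round(o['qpos'],2))
    print("tool x",np.round(M[:,0],3),"y",np.round(M[:,1],3),"az",round(np.degrees(np.arctan2(M[1,1],M[0,1])),2));return o,M
def to(t):
    o,M=st();print("shift tool",np.round(M.T@(np.array(t)-o['tool_pos']),4))
if __name__=="__main__": to([float(v) for v in sys.argv[1:4]]) if len(sys.argv)>3 else st()
E
python3 go.py 0.4366 -0.3117 0.30
```

```text
t 0.15 pos [0.1674 0.5759 0.2017] open 0.0856 F [-0.3 -0.1 -0.4] T [-0.03  0.03  0.03] q [ 1.23  0.09  1.23  0.    1.82 -0.06]
tool x [-0.001 -0.001 -1.   ] y [ 0.279  0.96  -0.002] az 73.8
shift tool [-0.0972 -0.7774  0.5062]
```

```bash
python3 -m crank '[[[-0.035,0,0,0,0.085],[-0.035,0,0,0,0.085],[-0.03,0,0,0,0.085],[0,-0.032,0.021,0,0.085],[0,-0.032,0.021,0,0.085],[0,-0.032,0.021,0,0.085],[0,-0.032,0.021,0,0.085],[0,-0.032,0.021,0,0.085],[0,-0.032,0.021,0,0.085],[0,-0.032,0.021,0,0.085],[0,-0.032,0.021,0,0.085],[0,-0.032,0.021,0,0.085],[0,-0.032,0.021,0,0.085],[0,-0.032,0.021,0,0.085],[0,-0.032,0.021,0,0.085]]]'; python3 go.py 0.4366 -0.3117 0.30
```

```text
time: 1.4
tool_pos: [0.3045, 0.1261, 0.2984]
orientation: [0.699, 0.086, 0.702, -0.103]
ft_force: [0.7, 0.6, 0.5]
opening: 0.0847
t 1.4 pos [0.3045 0.1261 0.2984] open 0.0847 F [0.7 0.6 0.5] T [ 0.01 -0.03  0.01] q [ 0.31 -0.56  1.61 -0.02  2.11 -1.  ]
tool x [-0.008 -0.023 -1.   ] y [ 0.265  0.964 -0.024] az 74.62
shift tool [ 0.0074 -0.3871  0.2434]
```

```bash
python3 -m crank '[[[0,-0.032,0.0205,-3,0.085],[0,-0.032,0.0205,0,0.085],[0,-0.032,0.0205,0,0.085],[0,-0.032,0.0205,0,0.085],[0,-0.032,0.0205,0,0.085],[0,-0.032,0.0205,0,0.085],[0,-0.032,0.0205,0,0.085],[0,-0.032,0.0205,0,0.085],[0,-0.032,0.0205,0,0.085],[0,-0.032,0.0205,0,0.085],[0,-0.025,0.015,0,0.085],[0,0,0,-5,0.085],[0,0,0,-5,0.085],[0,0,0,-3,0.085],[0,0,0,0,0.085]]]'; python3 go.py 0.4366 -0.3117 0.28
python3 - <<'E'
from cell import bot
import cv2,pickle
d=bot.get_image("wrist");cv2.imwrite("pics/w1.png",d["image"][:,:,::-1]);pickle.dump(d,open("pics/w1.pkl","wb"))
E
```

```text
time: 2.65
tool_pos: [0.444, -0.2898, 0.2989]
orientation: [0.703, -0.01, 0.711, -0.002]
ft_force: [0.1, -0.1, 0.1]
opening: 0.0848
t 2.65 pos [ 0.444  -0.2898  0.2989] open 0.0848 F [ 0.1 -0.1  0.1] T [ 0.   -0.02  0.02] q [-0.63 -0.05  1.21 -0.02  1.99 -2.22]
tool x [-0.012 -0.017 -1.   ] y [-0.01   1.    -0.017] az 90.6
shift tool [ 0.0193 -0.0215 -0.0074]
```

View pics/w1.png

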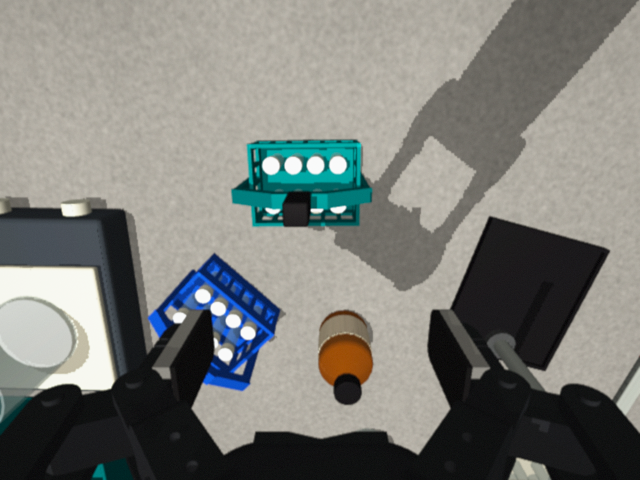

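Run:
```python
import cv2
a=cv2.imread("pics/w1.png");cv2.imwrite("pics/w1c.png",cv2.resize(a[130:240,225:380],None,fx=5,fy=5,interpolation=cv2.INTER_CUBIC))
```

```text
(no output)
```

View pics/w1c.png

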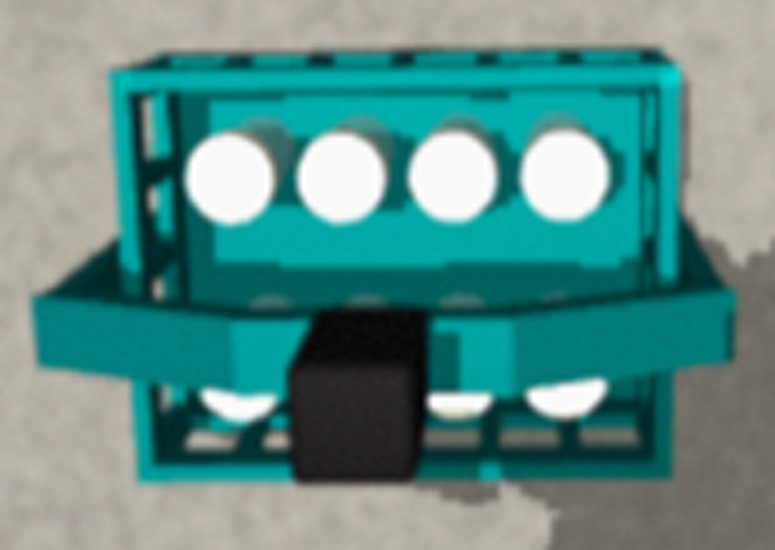

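Run:
```python
from fit import *
A=pickle.load(open("pics/w1.pkl","rb"))
a=lambda l,*u:(A,l,crop((225,130),5,u))
g=[a((-10,-10,190),290,365),a((-10,10,190),415,365),a((10,10,190),410,480),a((10,-10,190),295,480)]
fit(g,[.43,-.31,0])
fit(g+[a((-45,-60,65),112,70),a((-45,60,65),680,70),a((45,60,65),670,478),a((45,-60,65),140,480)],[.43,-.31,0])
```

```text
[ 0.436  -0.3102  0.0015] yaw deg 0.08817485159701946
[[-0.8, -1.3], [0.6, -0.9], [1.6, 1.4], [-1.2, 1.1]]
[ 0.4362 -0.3101  0.0167] yaw deg 0.9574521055854964
[[-0.9, -0.7], [0.5, -0.8], [1.9, 1.5], [-0.9, 1.6], [-0.5, -0.3], [0.7, -0.9], [0.5, 0.5], [-0.8, 0.2]]
```

```bash
python3 -m crank '[[[0,-0.010,-0.004,0,0.085],[0.010,-0.009,-0.004,0,0.085],[0.025,-0.001,0,0,0.085],[0.025,0,0,0,0.085],[0.025,0,0,0,0.085],[0,0,0,0,0.085]]]'; python3 go.py 0.4362 -0.3103 0.157
```

```text
time: 3.2
tool_pos: [0.4333, -0.3152, 0.211]
orientation: [0.704, -0.008, 0.71, -0.007]
ft_force: [0.2, 0.0, -1.8]
opening: 0.0851
t 3.2 pos [ 0.4333 -0.3152  0.211 ] open 0.0851 F [ 0.2  0.  -1.8] T [-0.01  0.05 -0.01] q [-0.68 -0.08  1.39 -0.02  1.83 -2.25]
tool x [-0.009 -0.021 -1.   ] y [-0.001  1.    -0.021] az 90.03
shift tool [0.0538 0.006  0.0034]
```

```bash
python3 -m crank '[[[0.015,0.004,0.002,0,0.085],[0.015,0.002,0.001,0,0.085],[0.014,0,0,0,0.085],[0.008,0,0,0,0.085],[0,0,0,0,0.085]]]'; python3 go.py 0.4362 -0.3103 0.157
python3 - <<'E'
from cell import bot
import cv2,pickle
d=bot.get_image("wrist");e=bot.get_image("side")
cv2.imwrite("pics/w2.png",d["image"][:,:,::-1]);cv2.imwrite("pics/s2.png",cv2.resize(e["image"][120:270,310:450,::-1],None,fx=4,fy=4))
E
```

```text
time: 3.62
tool_pos: [0.4341, -0.3123, 0.1593]
orientation: [0.704, -0.006, 0.71, -0.01]
ft_force: [-0.3, 0.8, 0.0]
opening: 0.0851
t 3.62 pos [ 0.4341 -0.3123  0.1593] open 0.0851 F [-0.3  0.8  0. ] T [-0.02  0.01  0.03] q [-0.67 -0.1   1.49 -0.02  1.74 -2.24]
tool x [-0.008 -0.023 -1.   ] y [ 0.005  1.    -0.023] az 89.72
shift tool [0.0022 0.002  0.0021]
```

View pics/w2.png

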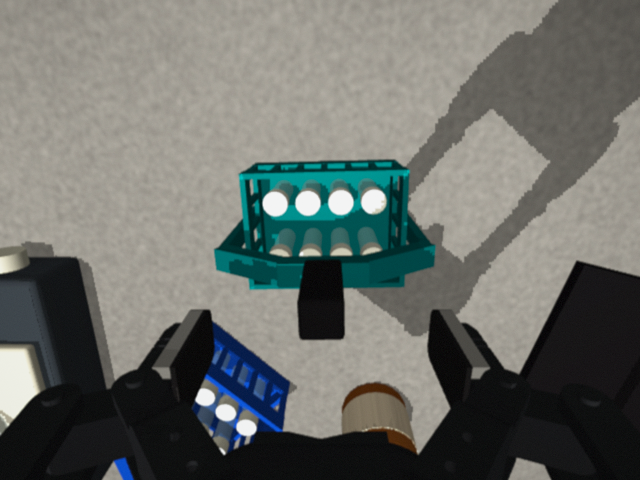

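View pics/s2.png

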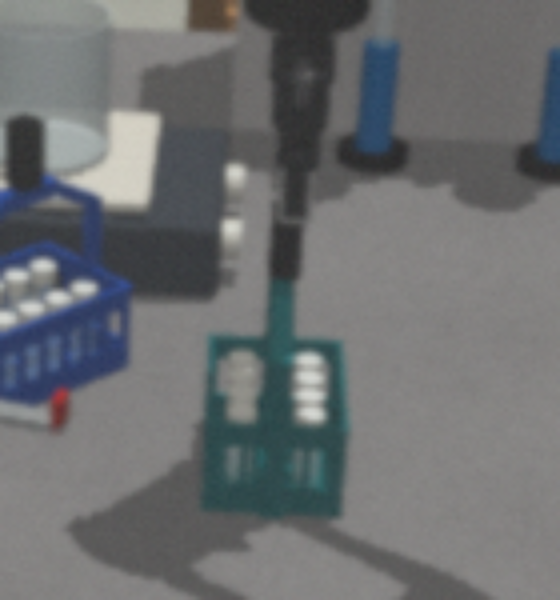

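The wrist view shows the grip at (321,300), midway between the fingers at x≈210 and 430. The side view agrees in x. I'll close now.

```bash
python3 -m crank '[[[0,0.002,0.002,0,0.085],[0,0,0,0,0.01],[0,0,0,0,0.01],[0,0,0,0,0.01],[0,0,0,0,0.01],[0,0,0,0,0.01],[0,0,0,0,0.01],[0,0,0,0,0.01],[0,0,0,0,0.01]]]'; python3 go.py 0.4362 -0.3103 0.157
```

```text
time: 4.47
tool_pos: [0.4387, -0.312, 0.1674]
orientation: [0.707, -0.009, 0.707, -0.013]
ft_force: [-1.0, 0.3, -0.6]
opening: 0.0101
t 4.47 pos [ 0.4387 -0.312   0.1674] open 0.0101 F [-1.   0.3 -0.6] T [-0.    0.05  0.01] q [-0.67 -0.1   1.48 -0.02  1.74 -2.24]
tool x [ 0.001 -0.03  -1.   ] y [ 0.005  1.    -0.03 ] az 89.69
shift tool [ 0.0103  0.002  -0.0025]
```

The opening is 10 mm on a 20 mm grip, so I'll look.

Run:
```python
from cell import bot
import cv2,pickle
d=bot.get_image("wrist");e=bot.get_image("side")
cv2.imwrite("pics/w3.png",d["image"][:,:,::-1]);cv2.imwrite("pics/s3.png",cv2.resize(e["image"][120:270,310:450,::-1],None,fx=4,fy=4))
```

```text
(no output)
```

View pics/w3.png

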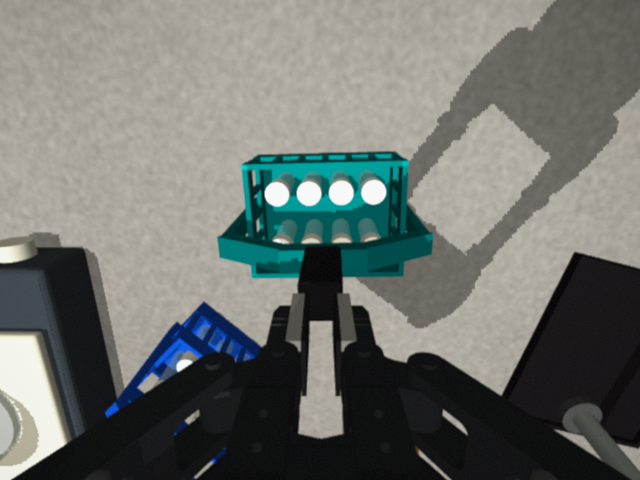

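View pics/s3.png

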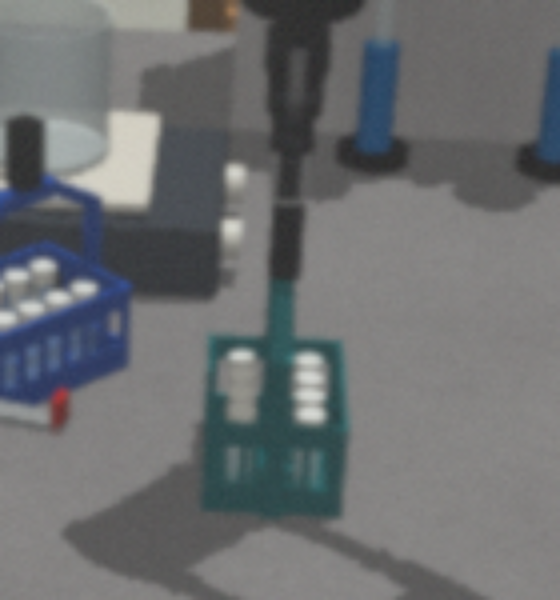

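Run:
```python
from cell import bot
import cv2,numpy as np
o=bot.get_obs();p=o['tool_pos']
e=bot.get_image("side");s=bot.get_image("scene")
pts=np.array([p,p-[0,0,.008],p+[0,0,.011],[.4362,-.3103,.19],[.4362,-.3103,.142]])
im={}
for n,d in(("side",e),("scene",s)):
    q=cv2.projectPoints(pts,d["rvec"],d["tvec"],d["K"],None)[0].reshape(-1,2);print(n,np.round(q,1).tolist())
    i=d["image"][:,:,::-1].copy()
    x,y=q[0].astype(int);cv2.imwrite(f"pics/{n}4.png",cv2.resize(i[y-50:y+50,x-60:x+60],None,fx=6,fy=6,interpolation=cv2.INTER_CUBIC));print(x-60,y-50)
```

```text
side [[380.4, 179.1], [380.2, 182.0], [380.6, 175.2], [381.9, 171.2], [380.7, 188.5]]
320 129
scene [[171.9, 227.0], [172.8, 230.5], [170.5, 222.2], [169.9, 216.1], [175.5, 236.8]]
111 177
```

View pics/side4.png

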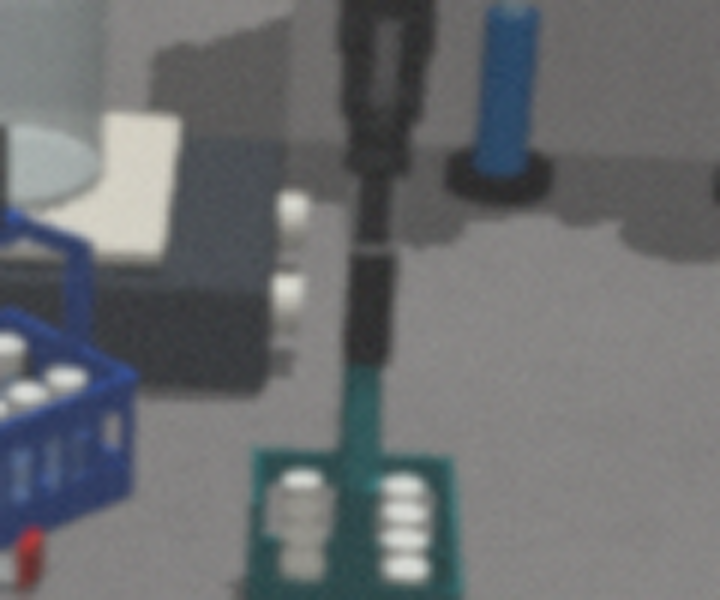

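View pics/scene4.png

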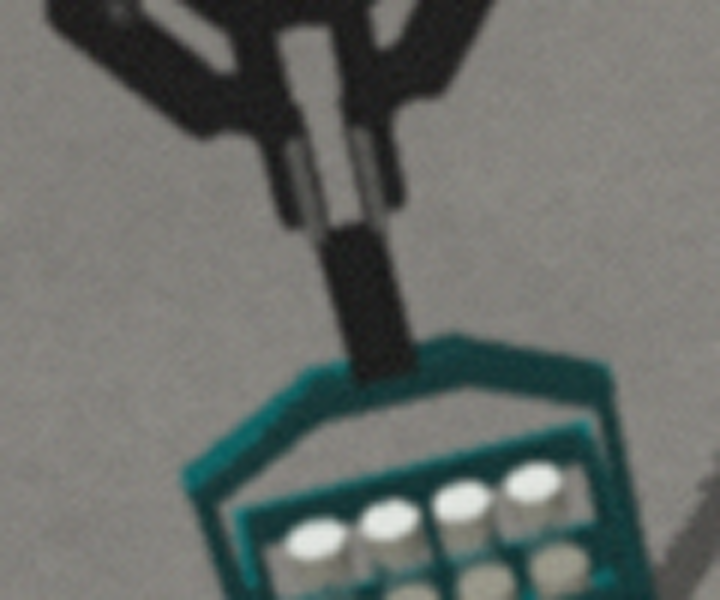

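```bash
python3 - <<'E'
from cell import bot
print(bot.tip_extent,[a for a in dir(bot) if a[0]!='_'])
E
python3 go.py
```

```text
0.008 ['IKError', 'finish_job', 'get_image', 'get_obs', 'tip_extent']
t 4.67 pos [ 0.4386 -0.312   0.1673] open 0.0099 F [ 0.  -1.1 -0.1] T [0.05 0.01 0.03] q [-0.67 -0.1   1.48 -0.02  1.74 -2.24]
tool x [ 0.001 -0.03  -1.   ] y [ 0.005  1.    -0.03 ] az 89.69
```

```bash
python3 -m crank '[[[0,0,0,0,0.085],[0,0,0,0,0.085],[0,0,0,0,0.085],[0,0,0,0,0.085],[0,0,0,0,0.085],[0,0,0,0,0.085]]]'
cat > look.py <<'E'
import sys,cv2,numpy as np
from cell import bot
k=sys.argv[1]
from go import st
o,M=st();p=o['tool_pos']
for n in sys.argv[2:]:
    d=bot.get_image(n);q=cv2.projectPoints(np.array([p,p+.008*M[:,0]]),d["rvec"],d["tvec"],d["K"],None)[0].reshape(-1,2)
    i=d["image"][:,:,::-1].copy();
    if n=="wrist": cv2.imwrite(f"pics/{n}{k}.png",i);print(q);continue
    x=max(0,int(q[0,0])-60);y=max(0,int(q[0,1])-40)
    c=cv2.resize(i[y:y+100,x:x+120],None,fx=6,fy=6,interpolation=cv2.INTER_CUBIC)
    for u in q: cv2.circle(c,tuple(((u-[x,y])*6).astype(int)),3,(255,0,255),1)
    cv2.imwrite(f"pics/{n}{k}.png",c);print(n,x,y,np.round(q,1).tolist())
E
python3 look.py 5 side scene
```

```text
time: 5.17
tool_pos: [0.4385, -0.3119, 0.167]
orientation: [0.707, -0.009, 0.707, -0.012]
ft_force: [0.1, 0.2, -0.5]
opening: 0.081
t 5.17 pos [ 0.4385 -0.3119  0.167 ] open 0.081 F [ 0.1  0.2 -0.5] T [-0.01 -0.   -0.08] q [-0.67 -0.1   1.48 -0.02  1.74 -2.24]
tool x [ 0.   -0.03 -1.  ] y [ 0.005  1.    -0.03 ] az 89.69
side 320 139 [[380.4, 179.2], [380.2, 182.1]]
scene 111 187 [[171.9, 227.1], [172.7, 230.6]]
```

View pics/side5.png

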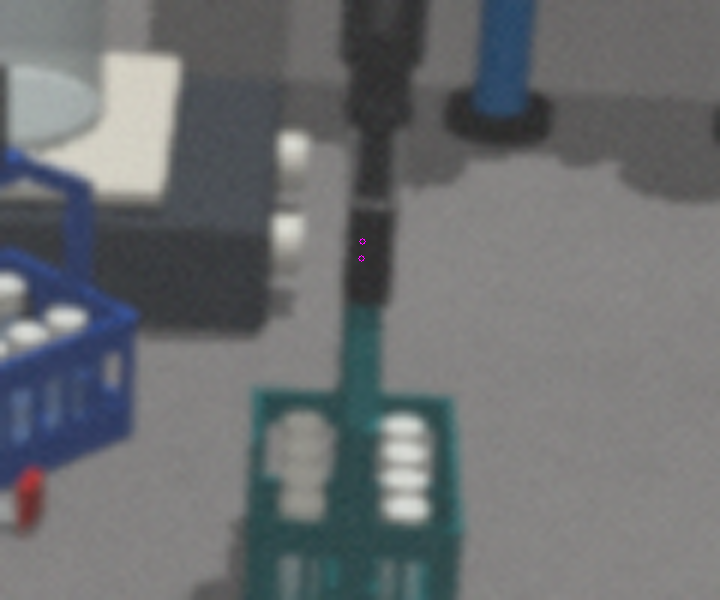

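View pics/scene5.png

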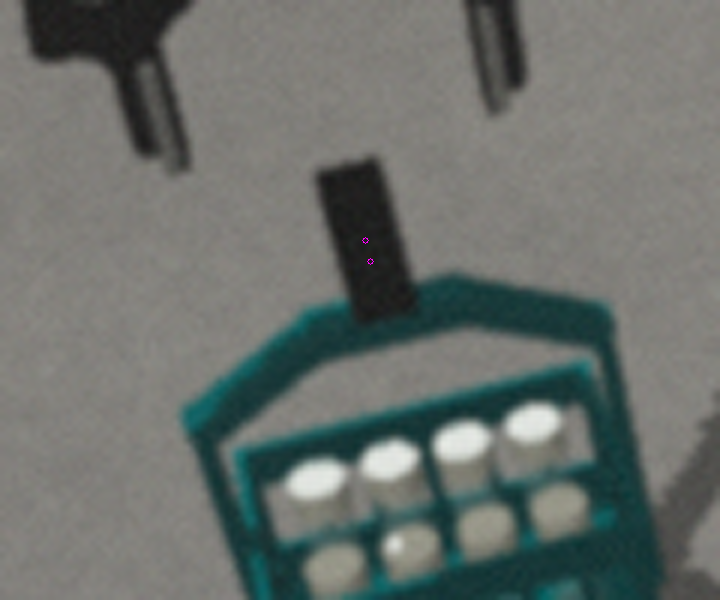

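Run:
```python
from go import *
import cv2,pickle
def cam(d):
    Rm=cv2.Rodrigues(d["rvec"])[0];return -Rm.T@d["tvec"].ravel(),Rm.T
d=bot.get_image("wrist");o,M=st();c,_=cam(d);print("now",c,np.round(M.T@(c-o['tool_pos']),4))
d0=pickle.load(open("pics/wrist0.pkl","rb"));c,_=cam(d0);M0=R.from_quat([.0989597,.70019993,-.1003208,.69990198]).as_matrix();p0=np.array([.16728776,.57583962,.2014519]);print("start",c,np.round(M0.T@(c-p0),4))
A=pickle.load(open("pics/scene0.pkl","rb"));print(cv2.projectPoints(np.array([p0,p0-[0,0,.008],p0+[0,0,.035]]),A["rvec"],A["tvec"],A["K"],None)[0].reshape(-1,2))
i=cv2.imread("pics/scene0.png");cv2.imwrite("pics/sc0g.png",cv2.resize(i[0:100,440:560],None,fx=6,fy=6))
```

```text
t 5.32 pos [ 0.4386 -0.3119  0.1671] open 0.0849 F [ 0.6 -0.7 -0.5] T [-0.   -0.05 -0.06] q [-0.67 -0.1   1.48 -0.02  1.74 -2.24]
tool x [ 0.001 -0.03  -1.   ] y [ 0.005  1.    -0.03 ] az 89.7
now [ 0.35609424 -0.30552801  0.33754928] [-0.1706  0.0008 -0.0824]
start [0.08828401 0.5998139  0.37217355] [-0.1707  0.0006 -0.0826]
[[487.43381154  87.30980185]
 [486.82420334  90.15872916]
 [490.15847873  74.5764122 ]]
```

View pics/sc0g.png

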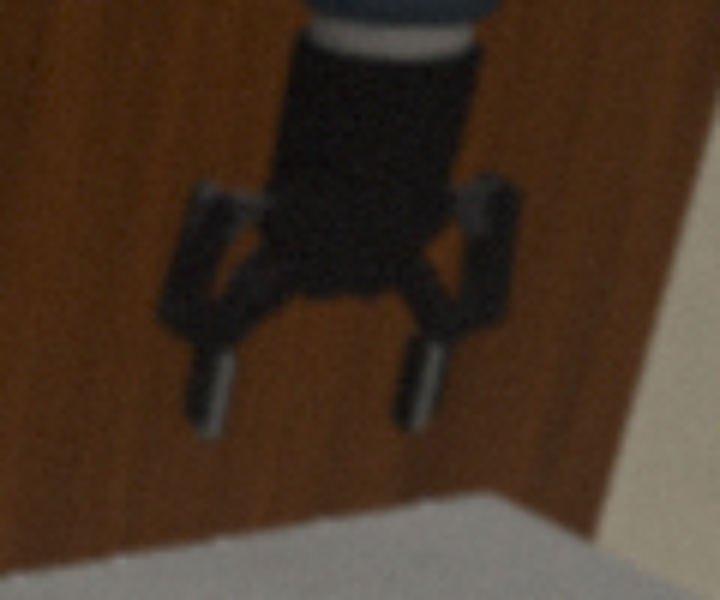

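Run:
```python
from go import *
import cv2,pickle
from scipy.optimize import least_squares
o,M=st();p=o['tool_pos'];S=pickle.load(open("pics/side0.pkl","rb"));A=pickle.load(open("pics/scene0.pkl","rb"))
ob=[(A,-1,(141,215.3)),(A,1,(193.3,205.7)),(S,1,(382,173.0))]
def f(t):
    r=[]
    for d,s,px in ob:
        w=p+M@np.array([t[0],t[1]+s*.0425,t[2]]);r+=list(cv2.projectPoints(w.reshape(1,3),d["rvec"],d["tvec"],d["K"],None)[0].ravel()-px)
    return np.array(r)
r=least_squares(f,[0,0,0]);print(r.x,np.round(f(r.x),1))
```

```text
t 5.32 pos [ 0.4386 -0.3119  0.1671] open 0.0849 F [ 0.6 -0.7 -0.5] T [-0.   -0.05 -0.06] q [-0.67 -0.1   1.48 -0.02  1.74 -2.24]
tool x [ 0.001 -0.03  -1.   ] y [ 0.005  1.    -0.03 ] az 89.7
[-0.03730994 -0.00099052 -0.00091237] [ 1.4 -0.5 -1.7  0.  -0.6  0.4]
```

Both cameras put the real fingertips about 32 mm behind where the reported TCP implies: open, they measure 37 mm behind it, against 5 mm from the description. The first close therefore only met the top edge of the grip, and the basket is still standing. I'll use the measured offset and go 40 mm lower.

```bash
python3 -m crank '[[[0.012,0,-0.001,0,0.085],[0.012,0,-0.001,0,0.085],[0.010,0,0,0,0.085],[0.006,0,0,0,0.085],[0,0,0,0,0.085]]]'; python3 look.py 6 side scene
```

```text
time: 5.73
tool_pos: [0.4359, -0.313, 0.1218]
orientation: [0.707, -0.008, 0.707, -0.012]
ft_force: [-0.3, -0.7, -0.2]
opening: 0.0852
t 5.73 pos [ 0.4359 -0.313   0.1218] open 0.0852 F [-0.3 -0.7 -0.2] T [0.04 0.06 0.04] q [-0.67 -0.1   1.56 -0.02  1.66 -2.24]
tool x [-0.001 -0.029 -1.   ] y [ 0.005  1.    -0.029] az 89.69
side 320 155 [[380.3, 195.1], [380.1, 197.9]]
scene 116 205 [[176.4, 245.3], [177.1, 248.6]]
```

View pics/side6.png

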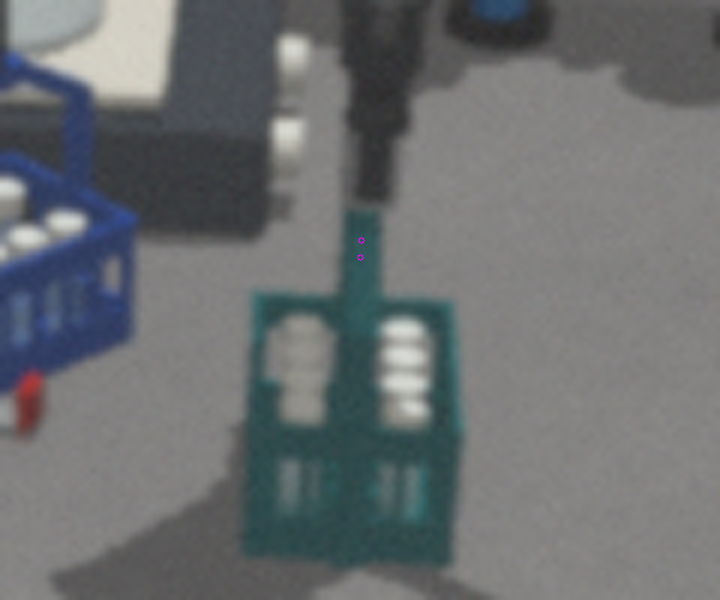

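View pics/scene6.png

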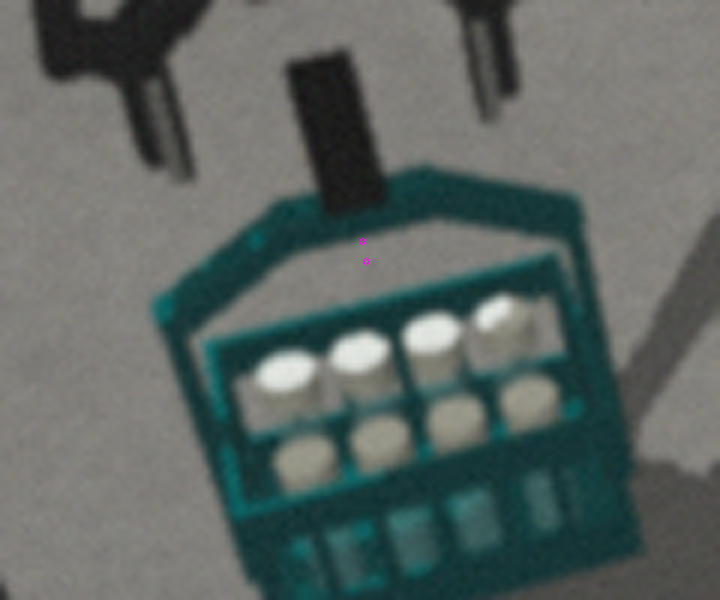

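Now the fingertips flank the lower half of the grip (scene crop about (180,175) and (490,115), grip axis about 337), with clearance above the bar. I'll close.

```bash
python3 -m crank '[[[-0.004,0.001,0,0,0.085],[0,0,0,0,0.01],[0,0,0,0,0.01],[0,0,0,0,0.01],[0,0,0,0,0.01],[0,0,0,0,0.01],[0,0,0,0,0.01],[0,0,0,0,0.01]]]'; python3 look.py 7 side scene
```

```text
time: 6.5
tool_pos: [0.4378, -0.3119, 0.1318]
orientation: [0.709, -0.01, 0.705, -0.013]
ft_force: [-0.9, 3.0, -0.4]
opening: 0.0193
t 6.5 pos [ 0.4378 -0.3119  0.1318] open 0.0193 F [-0.9  3.  -0.4] T [0.49 0.09 0.09] q [-0.67 -0.1   1.55 -0.02  1.67 -2.24]
tool x [ 0.006 -0.032 -0.999] y [ 0.005  0.999 -0.032] az 89.74
side 319 151 [[379.8, 191.8], [379.6, 194.5]]
scene 115 201 [[175.9, 241.7], [176.7, 245.0]]
```

View pics/side7.png

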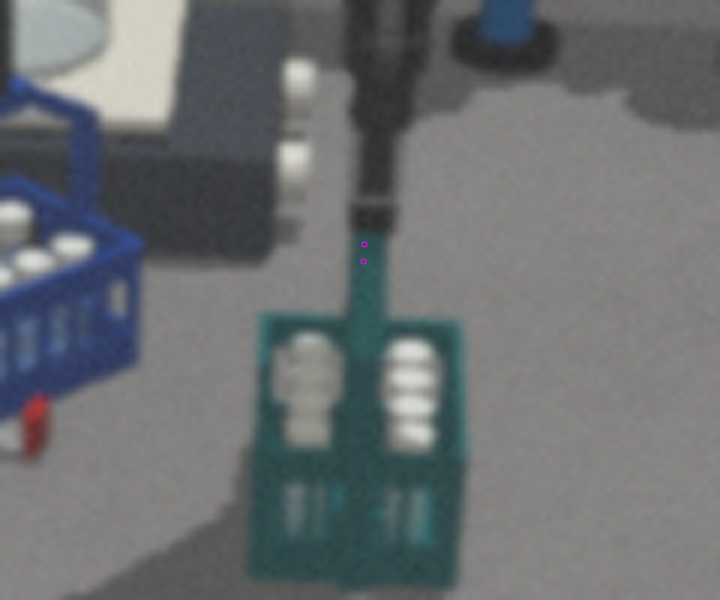

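View pics/scene7.png

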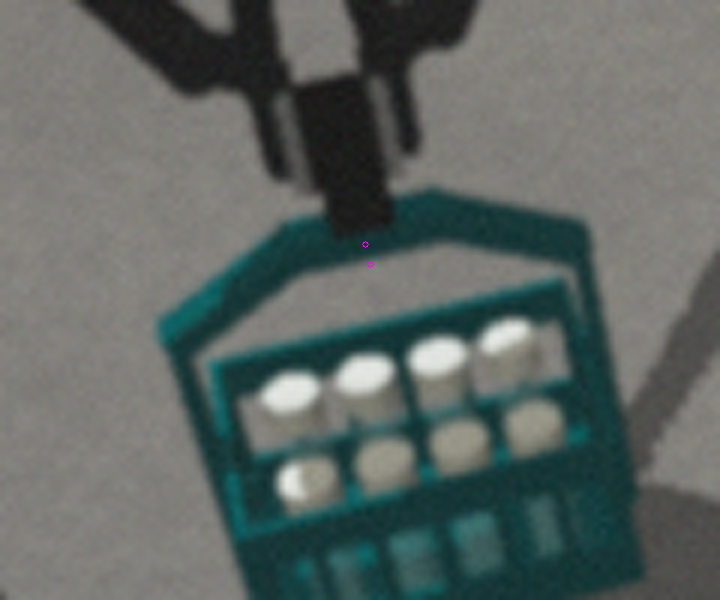

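Held: the opening is 19.3 mm, the width of the grip. Lifting.

```bash
python3 -m crank '[[[-0.01,0,0,0,0.01],[-0.018,0,0,0,0.01],[-0.022,0,0,0,0.01],[-0.022,0,0,0,0.01],[-0.018,0,0,0,0.01],[-0.01,0,0,0,0.01],[0,0,0,0,0.01],[0,0,0,0,0.01]]]'; python3 look.py 8 side scene
```

```text
time: 7.27
tool_pos: [0.4354, -0.3095, 0.232]
orientation: [0.706, -0.008, 0.708, -0.013]
ft_force: [-0.3, 0.6, -3.4]
opening: 0.0194
t 7.27 pos [ 0.4354 -0.3095  0.232 ] open 0.0194 F [-0.3  0.6 -3.4] T [ 0.01  0.01 -0.03] q [-0.66 -0.09  1.36 -0.03  1.86 -2.24]
tool x [-0.003 -0.03  -1.   ] y [ 0.007  1.    -0.03 ] az 89.62
side 323 115 [[383.3, 155.7], [383.1, 158.7]]
scene 105 156 [[165.0, 196.4], [165.9, 200.2]]
```

View pics/side8.png

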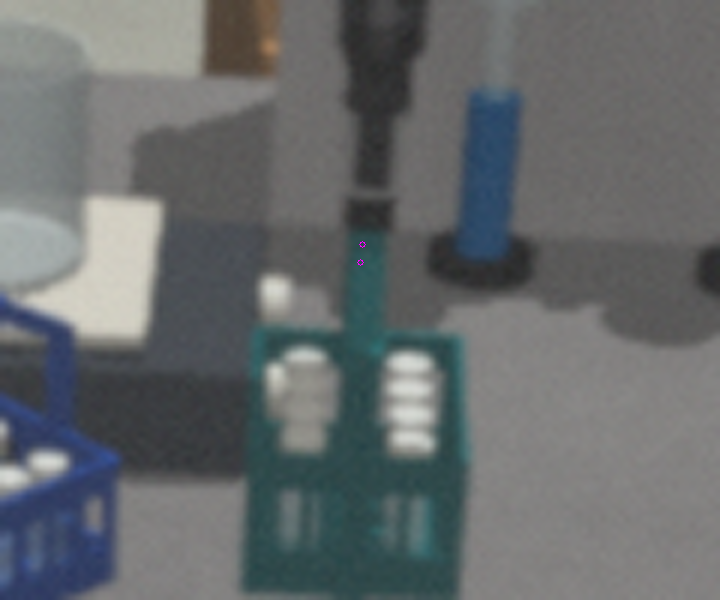

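View pics/scene8.png

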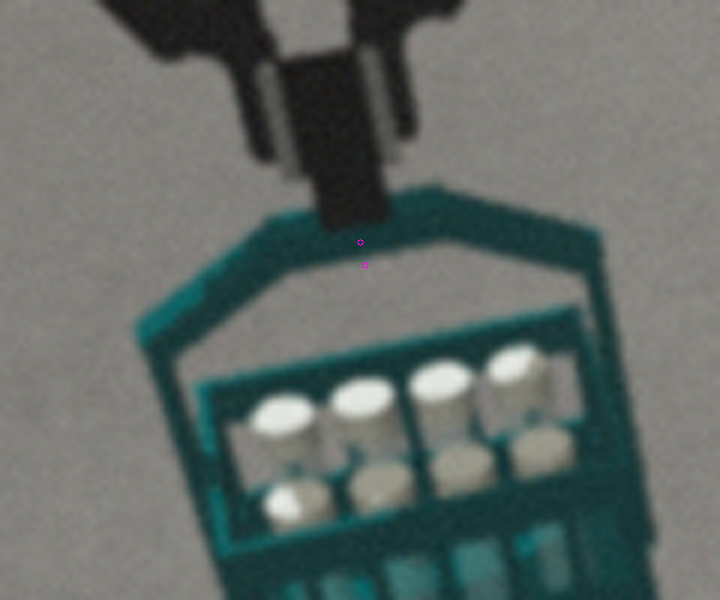

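```bash
python3 -m crank '[[[-0.001,0.008,0.001,0,0.01],[-0.001,0.015,0.002,0,0.01],[-0.001,0.02,0.002,0,0.01],[-0.001,0.02,0.002,0,0.01],[-0.001,0.02,0.002,0,0.01],[-0.001,0.02,0.002,0,0.01],[-0.001,0.02,0.002,0,0.01],[-0.001,0.02,0.002,0,0.01],[-0.001,0.02,0.002,0,0.01],[-0.001,0.02,0.002,0,0.01],[-0.001,0.02,0.002,0,0.01],[-0.001,0.02,0.002,0,0.01],[0,0.015,0.001,0,0.01],[0,0.008,0,0,0.01],[0,0,0,0,0.01]]]'; python3 go.py 0.4645 0.007 0.235
```

```text
time: 8.62
tool_pos: [0.4547, -0.0435, 0.2167]
orientation: [0.695, -0.003, 0.719, -0.008]
ft_force: [-1.1, -0.2, -2.8]
opening: 0.0188
t 8.62 pos [ 0.4547 -0.0435  0.2167] open 0.0188 F [-1.1 -0.2 -2.8] T [-0.02 -0.06  0.01] q [-0.15 -0.26  1.54 -0.02  1.89 -1.72]
tool x [-0.033 -0.014 -0.999] y [ 0.007  1.    -0.014] az 89.61
shift tool [-0.0193  0.0503  0.0089]
```

```bash
python3 -m crank '[[[-0.01,0.01,0.002,0,0.01],[-0.01,0.015,0.002,0,0.01],[-0.004,0.015,0.002,0,0.01],[0,0.012,0.002,3,0.01],[0,0,0,4,0.01],[0,0,0,4,0.01],[0,0,0,3,0.01],[0,0,0,0,0.01]]]'; python3 look.py 9 side scene; python3 go.py 0.4645 0.007 0.235
```

```text
time: 9.28
tool_pos: [0.4622, 0.0071, 0.2355]
orientation: [0.687, 0.086, 0.715, -0.102]
ft_force: [0.3, -0.2, -2.3]
opening: 0.0191
t 9.28 pos [0.4622 0.0071 0.2355] open 0.0191 F [ 0.3 -0.2 -2.3] T [-0.01 -0.06 -0.03] q [-0.04 -0.23  1.48 -0.02  1.93 -1.35]
tool x [-0.042 -0.017 -0.999] y [ 0.262  0.965 -0.027] az 74.79
side 308 177 [[369.0, 217.2], [368.9, 220.6]]
scene 277 126 [[337.7, 166.9], [337.5, 170.5]]
t 9.38 pos [0.4622 0.0072 0.2355] open 0.0193 F [ 1.   0.1 -2.2] T [ 0.01  0.   -0.01] q [-0.04 -0.23  1.48 -0.02  1.93 -1.36]
tool x [-0.042 -0.017 -0.999] y [ 0.259  0.965 -0.027] az 74.98
shift tool [0.0004 0.0004 0.0023]
```

View pics/side9.png

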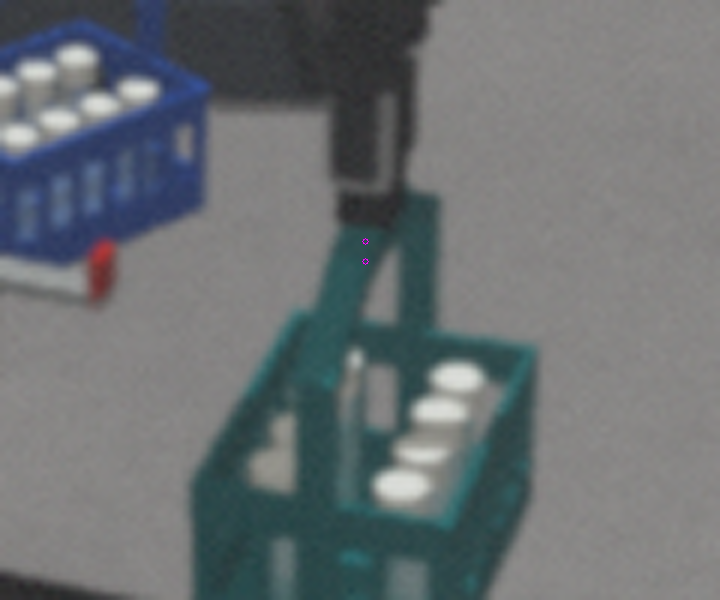

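View pics/scene9.png

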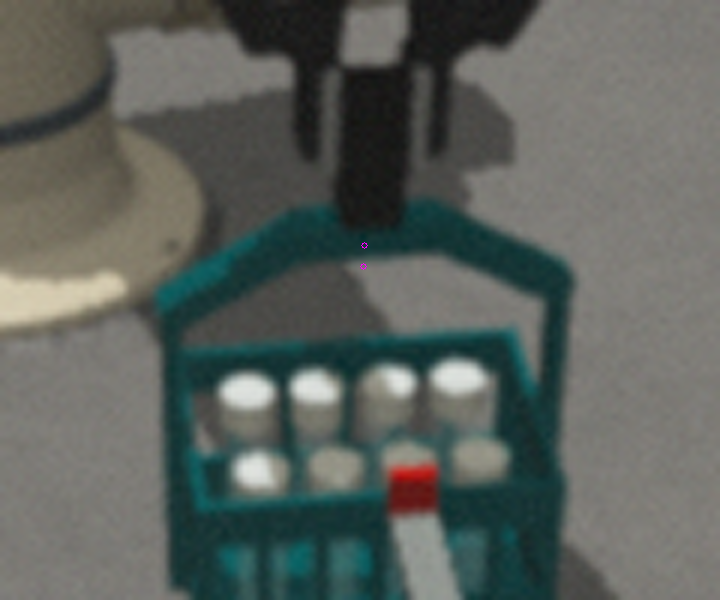

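```bash
cat > fit6.py <<'E'
from fit import *
from scipy.spatial.transform import Rotation as R
A=pickle.load(open("pics/scene0.pkl","rb"));B=pickle.load(open("pics/side0.pkl","rb"))
H=R.from_euler('z',-14.63,degrees=True).as_matrix();seat=np.array([.5806,-.0220,.2])
def fit6(obs,p0,yaw0):
    def res(p):
        M=R.from_euler('zyx',p[3:]).as_matrix();r=[]
        for d,l,px in obs: r+=list(cv2.projectPoints((M@(np.array(l)/1000)+p[:3]).reshape(1,3),d["rvec"],d["tvec"],d["K"],None)[0].ravel()-px)
        return np.array(r)
    f=least_squares(res,[*p0,yaw0,0,0],loss='soft_l1');p=f.x
    M=R.from_euler('zyx',p[3:]).as_matrix();bar=M@[0,0,.13]+p[:3]
    print("pose",np.round(p[:3],4),"yaw,pitch,roll deg",np.round(np.degrees(p[3:]),2));print(np.round(res(p).reshape(-1,2),1).tolist())
    print("bar underside",np.round(bar,4),"in hook frame mm",np.round(H.T@(bar-seat)*1000,1))
E
python3 - <<'E'
from fit6 import *
a=lambda l,*u:(A,l,crop((277,126),6,u)); b=lambda l,*u:(B,l,crop((308,177),6,u))
h=58
fit6([a((-7,-25,142),300,210),a((-7,25,142),440,203),a((7,-25,130),295,262),a((7,25,130),440,252),a((10,-10,142),338,225),a((10,10,142),403,225),
a((-45,-h,65),182,350),a((-45,h,65),515,330),a((45,-h,65),195,513),a((45,h,65),562,485),
b((45,h,65),195,480),b((-45,h,65),452,528),b((-45,-h,65),535,345),b((45,-h,65),298,315),b((10,10,142),338,228)],[.465,.01,.1],-.25)
E
```

```text
pose [0.4557 0.0084 0.1043] yaw,pitch,roll deg [-15.     1.87   0.02]
[[-2.3, -0.5], [0.5, -0.8], [-0.6, 0.3], [1.4, 0.4], [0.4, 1.3], [0.2, 0.7], [-0.6, 0.0], [-0.4, -0.1], [1.0, -0.8], [-0.3, -0.1], [-0.5, -0.2], [0.1, -0.2], [1.0, 1.3], [-0.2, -0.5], [0.0, -0.2]]
bar underside [0.4599 0.0083 0.2342] in hook frame mm [-124.4   -1.1   34.2]
```

Fit: the basket yaw is −15.0° against −14.6° for the hook. The bar is 124 mm short, 1 mm to the side and 34 mm above the seat. I'll slide along the hook.

```bash
python3 -m crank '[[[-0.001,0,0.008,0,0.01],[-0.001,0,0.012,0,0.01],[-0.001,0,0.012,0,0.01],[-0.001,0,0.012,0,0.01],[-0.001,0,0.012,0,0.01],[0,0,0.006,0,0.01]]]'; python3 go.py
```

```text
time: 9.88
tool_pos: [0.5261, -0.0119, 0.2382]
orientation: [0.688, 0.082, 0.715, -0.098]
ft_force: [-0.3, -0.8, -2.9]
opening: 0.019
t 9.88 pos [ 0.5261 -0.0119  0.2382] open 0.019 F [-0.3 -0.8 -2.9] T [-0.   -0.15  0.05] q [-0.07 -0.06  1.32 -0.02  1.92 -1.39]
tool x [-0.04  -0.018 -0.999] y [ 0.253  0.967 -0.027] az 75.34
```

```bash
python3 -m crank '[[[0,0.001,0.008,0,0.01],[0,0.001,0.012,0,0.01],[0,0.001,0.012,0,0.01],[0,0.001,0.012,0,0.01],[0,0,0.008,0,0.01],[0,0,0.003,0.4,0.01],[0,0,0,0,0.01]]]'; python3 look.py 10 side scene
```

```text
time: 10.47
tool_pos: [0.5852, -0.0243, 0.2335]
orientation: [0.686, 0.084, 0.715, -0.1]
ft_force: [0.4, 0.1, -2.1]
opening: 0.0194
t 10.47 pos [ 0.5852 -0.0243  0.2335] open 0.0194 F [ 0.4  0.1 -2.1] T [ 0.02 -0.07  0.03] q [-0.09  0.1   1.16 -0.02  1.92 -1.4 ]
tool x [-0.044 -0.018 -0.999] y [ 0.258  0.966 -0.028] az 75.03
side 249 167 [[309.7, 207.2], [309.8, 210.5]]
scene 288 165 [[348.5, 205.8], [348.2, 209.5]]
```

View pics/side10.png

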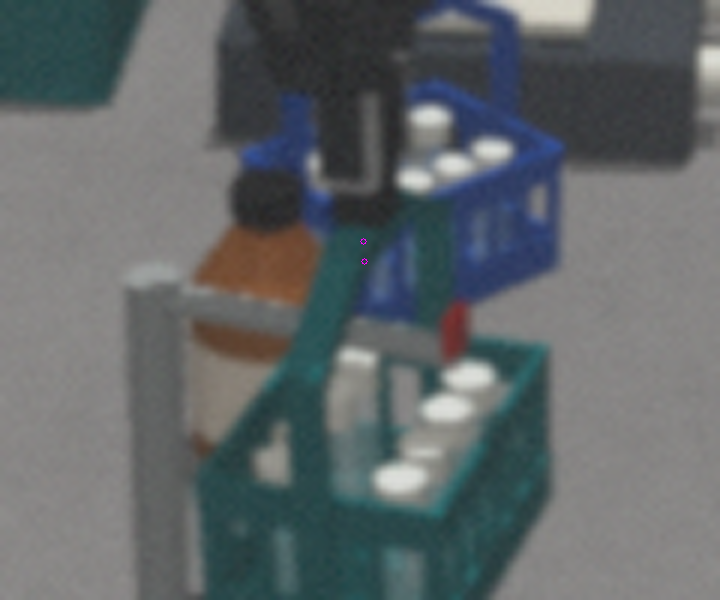

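View pics/scene10.png

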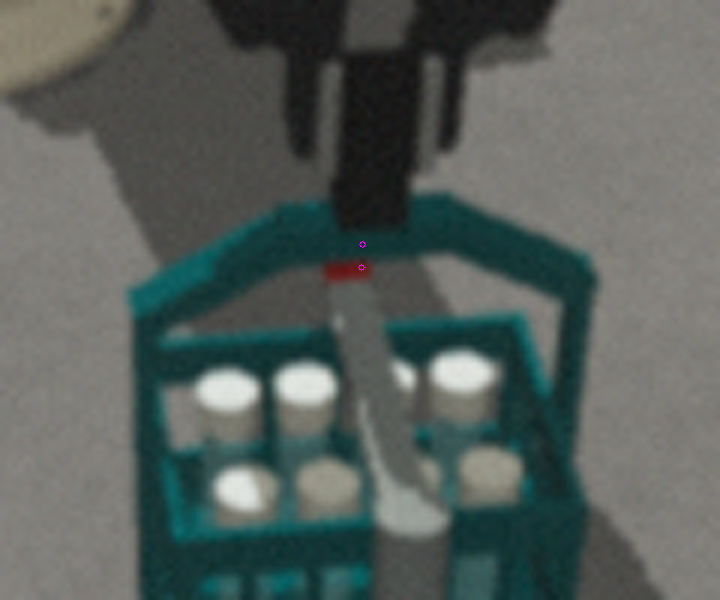

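Run:
```python
from fit6 import *
a=lambda l,*u:(A,l,crop((288,165),6,u)); b=lambda l,*u:(B,l,crop((249,167),6,u))
h=58
fit6([a((-7,-25,142),285,205),a((-7,25,142),447,195),a((10,-10,142),332,228),a((10,10,142),408,225),
a((-45,-h,65),158,340),a((-45,h,65),525,317),a((45,-h,65),172,540),a((45,h,65),585,505),
b((45,h,65),200,478),b((-45,h,65),440,515),b((-45,-h,65),550,348),b((10,10,142),335,222)],[.58,-.02,.1],-.25)
```

```text
pose [ 0.5786 -0.0226  0.1026] yaw,pitch,roll deg [-15.15   1.86   0.28]
[[-1.7, -0.6], [0.7, -0.9], [0.7, 0.9], [-0.0, 0.6], [-1.1, 0.0], [-0.4, -0.5], [1.2, -0.4], [-0.5, 0.3], [-0.9, -1.2], [-0.0, 0.1], [0.4, 0.8], [-0.2, 0.6]]
bar underside [ 0.5829 -0.0232  0.2326] in hook frame mm [ 2.5 -0.6 32.6]
```

Two fits agree that the bar is within 2.5 mm along and 0.6 mm across the seat, 32.6 mm above it. Lowering.

```bash
python3 -m crank '[[[0.005,0.0005,0,0,0.01],[0.007,0.0005,0,0,0.01],[0.006,0,0,0,0.01],[0.004,0,0,0,0.01],[0,0,0,0,0.01]]]'; python3 go.py 0.5845 -0.0235 0.2009
```

```text
time: 10.98
tool_pos: [0.5823, -0.0229, 0.2105]
orientation: [0.687, 0.084, 0.715, -0.1]
ft_force: [-0.6, 1.1, -2.5]
opening: 0.0192
t 10.98 pos [ 0.5823 -0.0229  0.2105] open 0.0192 F [-0.6  1.1 -2.5] T [ 0.05 -0.05 -0.01] q [-0.08  0.09  1.22 -0.02  1.87 -1.4 ]
tool x [-0.043 -0.018 -0.999] y [ 0.257  0.966 -0.028] az 75.11
shift tool [0.0095 0.0002 0.0026]
```

```bash
python3 -m crank '[[[0.003,0,0,0,0.01],[0.003,0,0,0,0.01],[0.002,0,0,0,0.01],[0,0,0,0,0.01]]]'; python3 go.py
```

```text
time: 11.32
tool_pos: [0.5814, -0.0229, 0.2014]
orientation: [0.687, 0.084, 0.715, -0.1]
ft_force: [0.6, -0.6, -3.0]
opening: 0.0192
t 11.32 pos [ 0.5814 -0.0229  0.2014] open 0.0192 F [ 0.6 -0.6 -3. ] T [-0.01 -0.06 -0.  ] q [-0.08  0.08  1.24 -0.02  1.86 -1.4 ]
tool x [-0.043 -0.018 -0.999] y [ 0.257  0.966 -0.028] az 75.12
```

```bash
python3 -m crank '[[[0.0015,0,0.0005,0,0.01],[0.001,0,0,0,0.01],[0,0,0,0,0.01]]]'; python3 look.py 11 side scene
```

```text
time: 11.57
tool_pos: [0.5818, -0.023, 0.2016]
orientation: [0.688, 0.084, 0.714, -0.1]
ft_force: [0.4, -0.3, -3.2]
opening: 0.0191
t 11.57 pos [ 0.5818 -0.023   0.2016] open 0.0191 F [ 0.4 -0.3 -3.2] T [ 0.01 -0.03  0.01] q [-0.08  0.08  1.24 -0.02  1.86 -1.4 ]
tool x [-0.04  -0.018 -0.999] y [ 0.257  0.966 -0.027] az 75.13
side 251 181 [[311.2, 221.0], [311.3, 224.3]]
scene 288 179 [[348.0, 219.7], [347.8, 223.3]]
```

View pics/side11.png

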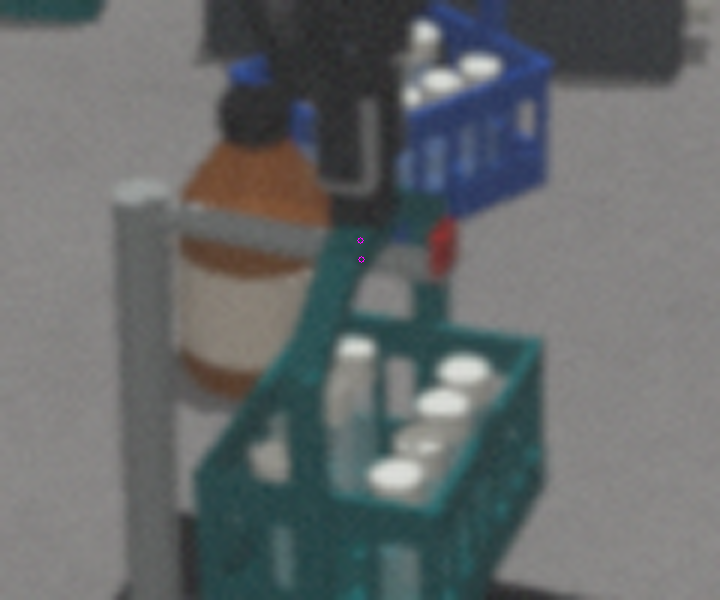

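View pics/scene11.png

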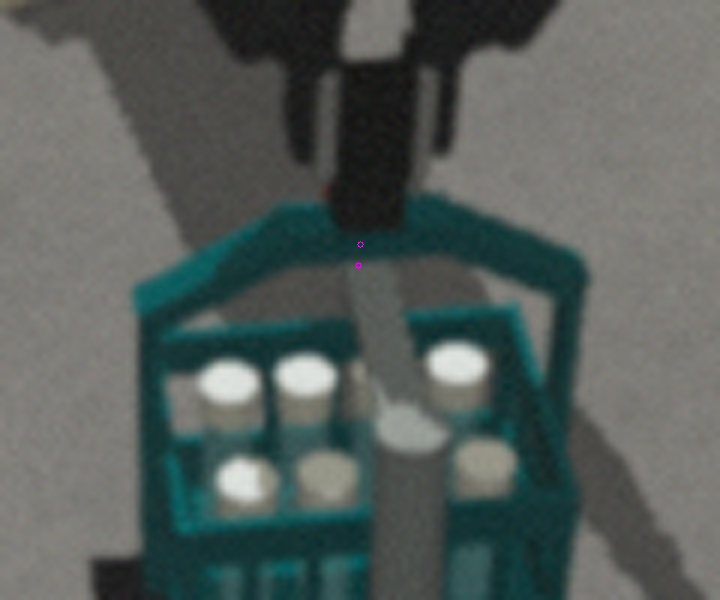

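```bash
python3 -m crank '[[[0.003,0,0,0,0.01]]]'; python3 -m crank '[[[0.003,0,0,0,0.01]]]';python3 -m crank '[[[0.003,0,0,0,0.01]]]'; python3 go.py
```

```text
time: 11.75
tool_pos: [0.5821, -0.023, 0.201]
orientation: [0.689, 0.084, 0.713, -0.1]
ft_force: [-4.4, 1.4, 19.5]
opening: 0.0194
time: 11.83
tool_pos: [0.5821, -0.023, 0.201]
orientation: [0.69, 0.084, 0.712, -0.1]
ft_force: [-5.6, 1.0, 11.5]
opening: 0.0189
time: 11.92
tool_pos: [0.5821, -0.023, 0.201]
orientation: [0.691, 0.084, 0.711, -0.1]
ft_force: [-4.7, 1.3, 8.4]
opening: 0.0189
t 11.92 pos [ 0.5821 -0.023   0.201 ] open 0.0189 F [-4.7  1.3  8.4] T [ 0.08  0.82 -0.02] q [-0.08  0.07  1.25 -0.02  1.85 -1.4 ]
tool x [-0.031 -0.018 -0.999] y [ 0.257  0.966 -0.026] az 75.11
```

Contact: Fz rose by about 20 N and z stopped at 0.201, as predicted. I'll relax, then open gently.

```bash
python3 -m crank '[[[0,0,0,0,0.01],[0,0,0,0,0.01],[0,0,0,0,0.022],[0,0,0,0,0.026],[0,0,0,0,0.034],[0,0,0,0,0.05],[0,0,0,0,0.06],[0,0,0,0,0.06],[0,0,0,0,0.06]]]'; python3 look.py 12 side scene
```

```text
time: 12.67
tool_pos: [0.583, -0.0233, 0.2013]
orientation: [0.692, 0.084, 0.71, -0.1]
ft_force: [0.0, -0.3, 1.0]
opening: 0.0595
t 12.67 pos [ 0.583  -0.0233  0.2013] open 0.0595 F [ 0.  -0.3  1. ] T [0.02 0.02 0.  ] q [-0.08  0.07  1.25 -0.02  1.84 -1.4 ]
tool x [-0.029 -0.019 -0.999] y [ 0.257  0.966 -0.026] az 75.1
side 250 181 [[310.6, 221.0], [310.7, 224.3]]
scene 288 180 [[348.1, 220.3], [347.9, 223.9]]
```

View pics/side12.png

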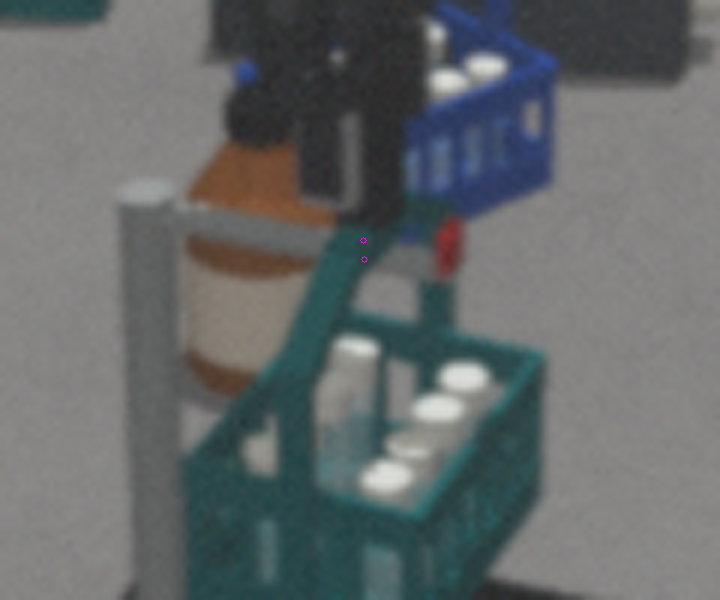

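View pics/scene12.png

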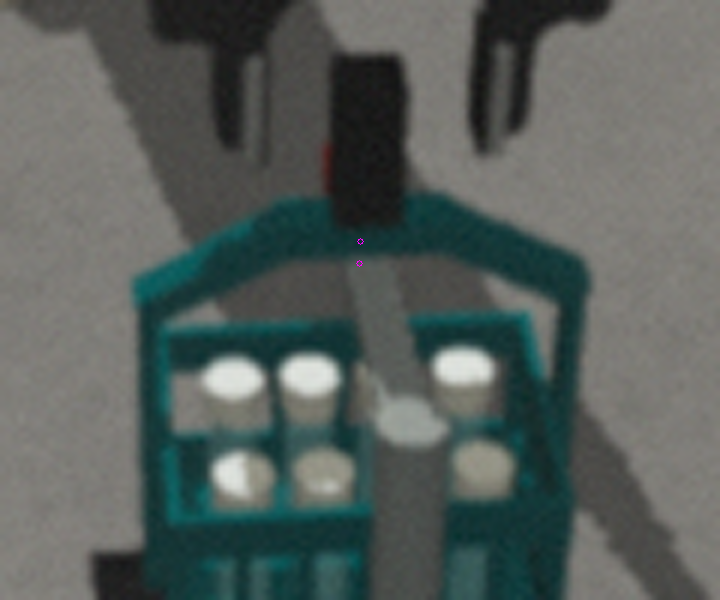

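It hangs free of the fingers. Withdrawing straight up, then back.

```bash
python3 -m crank '[[[-0.01,0,0,0,0.07],[-0.02,0,0,0,0.08],[-0.025,0,0,0,0.08],[-0.025,0,0,0,0.08],[-0.025,0,0,0,0.08],[-0.02,0,0,0,0.08],[0,0,-0.02,0,0.08],[0,0,-0.03,0,0.08],[0,0,-0.03,0,0.08],[0,0,-0.03,0,0.08],[0,0,-0.02,0,0.08],[0,0,0,0,0.08],[0,0,0,0,0.08],[0,0,0,0,0.08],[0,0,0,0,0.08]]]'
python3 - <<'E'
from cell import bot
import cv2
from go import st
st()
a=bot.get_image("scene")["image"][:,:,::-1];b=bot.get_image("side")["image"][:,:,::-1]
cv2.imwrite("pics/sc13.png",a);cv2.imwrite("pics/sd13.png",b)
cv2.imwrite("pics/sc13c.png",cv2.resize(a[175:345,280:420],None,fx=4,fy=4,interpolation=cv2.INTER_CUBIC))
cv2.imwrite("pics/sd13c.png",cv2.resize(b[175:325,240:370],None,fx=4,fy=4,interpolation=cv2.INTER_CUBIC))
E
```

```text
time: 14.02
tool_pos: [0.4572, 0.0136, 0.3442]
orientation: [0.694, 0.085, 0.708, -0.1]
ft_force: [-0.6, 0.2, -0.1]
opening: 0.0802
t 14.02 pos [0.4572 0.0136 0.3442] open 0.0802 F [-0.6  0.2 -0.1] T [ 0.05 -0.03 -0.04] q [-0.03 -0.19  1.24 -0.02  2.11 -1.35]
tool x [-0.022 -0.019 -1.   ] y [ 0.258  0.966 -0.024] az 75.05
```

View pics/sc13.png

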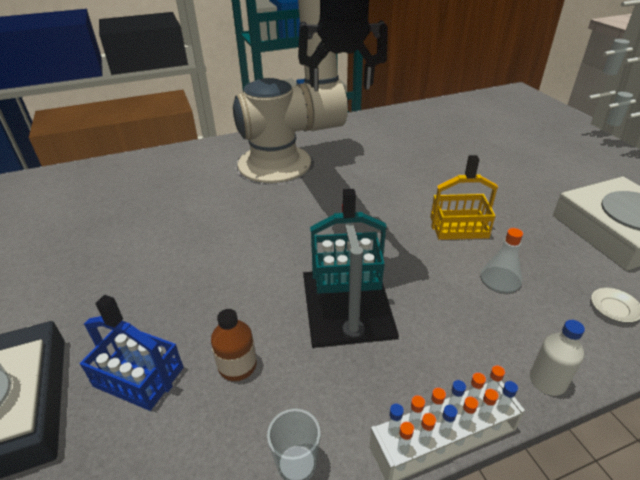

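View pics/sc13c.png

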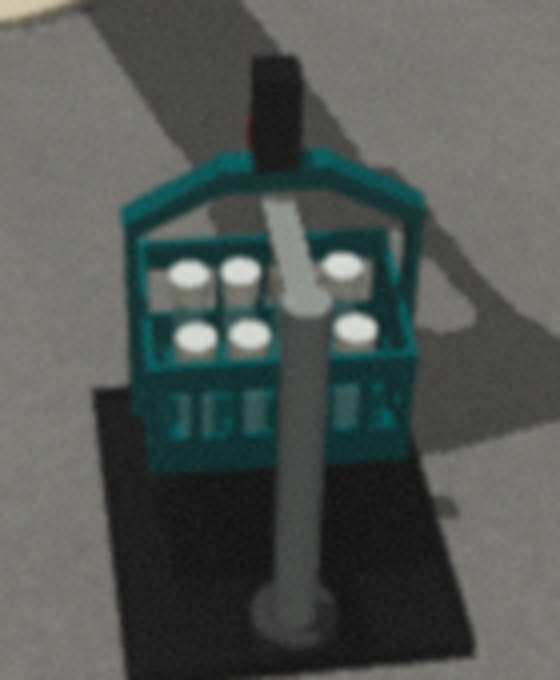

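View pics/sd13c.png

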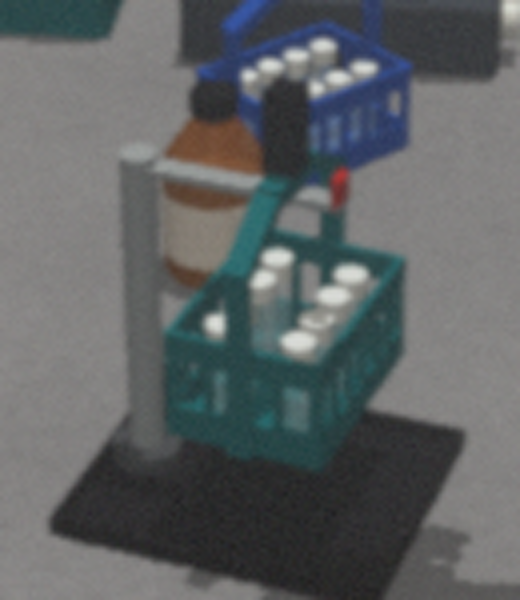

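View pics/sd13.png

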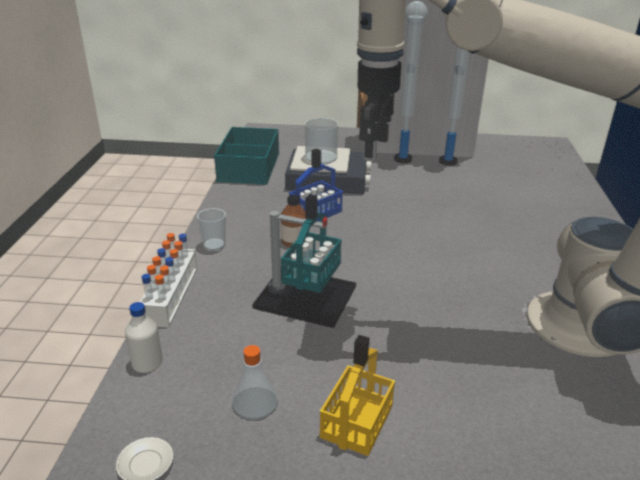

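The basket hangs on the hook with all tubes in place, and the other items look unmoved. I'll check that it is level and still.

```bash
python3 - <<'E'
from fit6 import *
a=lambda l,*u:(A,l,crop((280,175),4,u)); b=lambda l,*u:(B,l,crop((240,175),4,u))
h=58
fit6([a((-7,-25,142),220,155),a((-7,25,142),325,150),a((10,-10,142),255,172),a((10,10,142),300,168),
a((-45,-h,65),142,240),a((-45,h,65),387,230),a((45,-h,65),145,375),a((45,h,65),417,355),a((45,-h,0),148,472),a((45,h,0),410,460),
b((45,h,65),165,328),b((-45,h,65),330,360),b((-45,-h,65),405,260),b((45,h,0),170,430),b((-45,h,0),322,468),b((-45,-h,0),403,352)],[.58,-.02,.07],-.25)
E
python3 -m crank '[[[0,0,0,0,0.08],[0,0,0,0,0.08],[0,0,0,0,0.08],[0,0,0,0,0.08],[0,0,0,0,0.08],[0,0,0,0,0.08],[0,0,0,0,0.08]]]' | head -1
python3 - <<'E'
from cell import bot
import cv2,numpy as np
r=(slice(180,340),slice(285,410))
for n,r,f0,f13 in(("scene",(slice(215,330),slice(300,400)),"pics/scene0.png","pics/sc13.png"),("side",(slice(190,320),slice(240,350)),"pics/side0.png","pics/sd13.png")):
    i=bot.get_image(n)["image"][:,:,::-1].astype(int);p=cv2.imread(f13).astype(int)
    print(n,"moved px in basket area since last",(abs(i-p).max(2)[r]>50).sum())
    z=cv2.imread(f0).astype(int);rr=(slice(150,300),slice(425,535)) if n=="scene" else (slice(330,460),slice(225,405))
    print(" yellow/flask changed vs start",(abs(i-z).max(2)[rr]>50).sum())
E
```

```text
pose [ 0.5804 -0.0222  0.0709] yaw,pitch,roll deg [-17.47   0.77   0.3 ]
[[-1.2, -0.6], [1.3, -0.7], [-0.3, 0.7], [0.1, 1.1], [-0.7, -0.2], [-1.2, -0.8], [1.1, -1.4], [-0.9, -0.0], [1.1, 0.2], [-1.7, -0.4], [-0.4, 0.2], [-2.1, 1.5], [-0.2, -0.6], [-0.6, 0.1], [0.0, 0.2], [-0.1, 1.0]]
bar underside [ 0.5821 -0.0229  0.2009] in hook frame mm [ 1.7 -0.5  0.9]
time: 14.7
scene moved px in basket area since last 2
 yellow/flask changed vs start 49
side moved px in basket area since last 0
 yellow/flask changed vs start 0
```

```bash
python3 -c "
from cell import bot
print(bot.finish_job())"
```

```text
the job is handed in; nothing more can be done
None
```

The teal basket is hanging by its bar on the hook with all 8 tubes in it, and I handed the job in at about 14.8 s.

**How it went:** I took the basket by its black grip, carried it upright to the free end of the hook, and slid it over the red tip. I lowered it until the force showed contact, then opened the fingers and backed away.

**Last checks:**
- **Position:** the bar lies within about 2 mm along and 1 mm across the middle of the hook seat.
- **Level:** the fit gives the tilt as under 1°. The basket is turned about 3° from square to the hook.
- **Still:** the pictures show no movement over roughly the last 0.7 s.
- **Gripper:** it is well clear of the basket, with no force on it.
- **Yellow basket and flask:** the side view shows no change from the start. The scene view differs by 49 pixels in that area. I took that to be the arm's shadow but did not check it.

**What went wrong or disagreed:**
- **Fingertip position:** the cameras put the real fingertips about 32 mm farther back than the reported tool position and tool data imply.
- **First grasp:** because of that, the first close met only the top edge of the grip and pushed the arm up about 8 mm. The basket stayed standing. I corrected the height by camera and the second grasp held.
- **Tool tilt:** the tool drifted 2–3° off vertical during the moves, so the basket was carried about 2° off level until it was released.

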